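# Put the small amber bottle in the warming cabinet

### The job

Put the small amber bottle with the white cap to warm: pull the cabinet's bottom-hinged glass door all the way down by its bar, stand the bottle upright on the shelf inside, in the free half beside the small white bottle, and push the door back up until it is fully shut. Guide the door both ways, never letting it drop or slam, and do not knock over or shove any other bottle.

Things in the scene. Friction and masses are not known exactly. Their poses are not given: they have to be found in the camera images.
- warmer: white warming cabinet, fixed, 250 wide, 205 deep, 203 high. Origin on the bench below the middle of the door hinge; x points into it, y left, z up. Chamber 220 wide (y -110..110), shelf at z 65 from x 0 to 190, roof underside at z 195. The front slopes back 30 deg: the mouth is at x 0 at the shelf, x 75 at the roof. The amber bottle clears the shut door only with its axis at x 57 or more
- warmer_door (a joint): angle of the glass door about its lower edge: 0 = fully shut (leaning back 30 deg), 0.52 = upright, 2.094 = fully open at its stop, level, towards the robot, flush with the shelf. Let go below 0.52 it falls shut, above it falls open. Panel 250 wide, 157 long, 14 thick, 0.55 kg
- door_bar (a point): middle of the door's round steel grab bar, 12 thick, 170 long, along cabinet y, on brackets at its ends. 42 mm beyond the door's free edge (36 clear) and 22 out from the inner face; 200 from the hinge line. 0.25 m above the bench when shut, 43 mm when fully open. Can be pinched from above, tool pointing down, at every door angle
- door_hinge (a point): middle of the hinge line, at shelf height (65 mm above the bench), at the front of the cabinet; the hinge runs along cabinet y
- free_half (a point): point on the shelf in the middle of its free right half: 70 mm behind the hinge line, 45 mm right of the cabinet's middle
- amber_bottle: small amber brown bottle with a white cap, to be put in: 70 tall; body 36 diameter up to 43 mm, cap 25 diameter from 49 to 70 mm. Origin at the centre of its underside, z up
- white_bottle: small white bottle with a white cap already standing on the shelf in the left half, 42 diameter, 85 tall; origin at the centre of its underside, z up
- red_cap_bottle: clear bottle with a pale label and a red cap, a bystander on the bench, 52 diameter, 110 tall; origin at the centre of its underside, z up
- black_cap_bottle: larger amber bottle with a black cap, a bystander on the bench, 50 diameter, 100 tall; origin at the centre of its underside, z up
- wash_blue: white wash bottle with a blue cap and bent spout, a bystander at the left, about 80 wide, 168 tall; origin at the centre of its underside
- wash_red: white wash bottle with a red cap and bent spout, a bystander at the right, about 90 wide, 168 tall; origin at the centre of its underside

How it is judged:
On the way, in this order (a step that is already met when the one before it is completed fails the run):
1. the door is pulled fully down (value of joint warmer_door above 2 rad), for 0.2 s.
2. the amber bottle stands on the shelf inside, let go (x of amber_bottle in the frame of warmer between 0.03 and 0.17 m and y of amber_bottle in the frame of warmer between -0.095 and 0.025 m and z of amber_bottle in the frame of warmer between 0.06 and 0.07 m and angle between amber_bottle's own z axis and vertical below 0.1 rad and contact force between amber_bottle and the fingers below 0.1 N), for 0.2 s.
3. the door is shut again (value of joint warmer_door below 0.04 rad), for 0.2 s.
At the end, for the whole second after the job is handed in: The door is shut to within 0.04 rad; the amber bottle stands upright (within 0.1 rad) and at rest on the shelf inside, within 5 mm of shelf height, its axis anywhere right of the cabinet's middle or up to 25 mm left of it; the small white bottle still stands upright inside (value of joint warmer_door below 0.04 rad and x of amber_bottle in the frame of warmer between 0.03 and 0.17 m and y of amber_bottle in the frame of warmer between -0.095 and 0.025 m and z of amber_bottle in the frame of warmer between 0.06 and 0.07 m and angle between each of amber_bottle, white_bottle's own z axis and vertical below 0.1 rad and linear speed of amber_bottle below 0.02 m/s); the robot touches nothing.
It fails at once if the door dropped or slammed (faster than 3 rad/s) (velocity of joint warmer_door above 3 rad/s or velocity of joint warmer_door below -3 rad/s).
It fails at once if the white bottle inside was knocked over or shoved more than 30 mm (angle between white_bottle's own z axis and vertical above 0.35 rad or distance of white_bottle from where it was at the start of the episode above 0.03 m).
It fails at once if another bottle on the bench was knocked over or shoved more than 30 mm (distance of any of red_cap_bottle, black_cap_bottle, wash_blue, wash_red from where it was at the start of the episode above 0.03 m or angle between any of red_cap_bottle, black_cap_bottle, wash_blue, wash_red's own z axis and vertical above 0.35 rad).
It also fails if it takes over 72 s, if anything falls off the work surface, if the arm or the gripper's body presses on something with over 40 N, if the wrist force passes 120 N, or if a joint passes its speed limit or range.

### The arm

A 7-joint arm with a two-finger parallel gripper is mounted at the origin on a cart in front of the work surface, level with it; the furniture and walls round the work are solid. World frame = base frame: x ahead of the robot, y to its left, z up, the work surface at z = 0. Lengths are in m, angles in rad, forces in N, time in s.
With the tool pointing down it reaches from about 0.35 to 0.9 m from the base axis. Payload 8.1 kg.
Tool frame: the origin (TCP) lies between the finger pads, 19 mm behind the fingertips; this is the grasp point; z points along the fingers, y is the line along which they close (so a half turn about z gives the same grasp; the last joint's range is limited). The gripper opens to 85 mm and grips with 20 to 120 N. Pads are 22 mm wide; open, the fingers measure 114 mm over their backs; the gripper's body (76 mm by 85 mm) begins 54 mm behind the grasp point. The pads swing forward as they close: fully open they stand 13 mm farther back than shut.
Start: joints at [1.134, 0.434, 0.025, 1.573, -0.012, 1.134, -0.075], TCP at [0.205, -0.591, 0.25] pointing down, gripper open.
Joint ranges: [-2.62, 2.62], [-0.44, 2.09], [-1.27, 1.32], [0.08, 2.57], [-1.32, 4.46], [0.12, 2], [-2.74, 2.74]. Speed limits (rad/s): [2.22, 2.22, 3.01, 3.01, 3.14, 3.14, 3.14].

### API

Orientations are given as a 3x3 rotation matrix whose columns are the frame's x, y, z axes.
In Python, from rig import ctrl gives the robot as it stands.
- The arm moves only by the tool step_arm, never from a script. Its argument "rows" is a list of rows, each a list of 7 numbers: the finger opening in m, from 0 to 0.0854, then the shift along the tool's x, y, z in m, then the turn, a rotation vector about the tool's x, y, z in degrees. In form: [[grip, tx, ty, tz, ax, ay, az], ...]. A call has 1 to 5 rows; each row is the pose to reach, as a shift and turn from the pose commanded when the call began, along the tool's axes at that moment; what a row does not reach only later rows make up. A row lasts 1/12 s, in which the tool goes at most 41.7 mm and 7.16 degrees, less where a joint would pass 70% of its speed; a pose out of reach is approached as far as the arm can. A call with a gripper value outside its range is refused whole. The fingers move at their own pace and stop on an object; "squeeze" is the grip in N (left out, the last holds). Time passes only in rows, so rows that repeat a pose let the fingers close. It gives the time, the measured TCP pose, the force, the opening and the grip force at its end, in the units of the state.
- ctrl.observe(): the state, without advancing time (a new reading comes with each control period).
- ctrl.camera(name): name is "side" or "top"; returns a dict with "frame" (384x512x3 uint8, red, green, blue), "fx", "fy", "cx", "cy" (pixels), "rvec" (rotation vector, rad) and "tvec" (3), from world to camera coordinates, as OpenCV has them. Camera axes: x right, y down, z forward; pixel columns grow to the right and rows downward; lengths in m; the calibration is good to about 2 mm. A picture is of the moment at which its call begins. There is no depth.
- ctrl.close_job(): hands the job in; it is judged then, once.
The state is a dict: "clock": time; "joints": joint angles; "qd": joint speeds; "joint_torque": joint torques, N m; "tool_pos": TCP position; "tool_rot": TCP orientation; "wrist_force": force on the tool from outside, world axes, zero at the start; "moment": the same for the moment, N m; "gripper_width": finger opening in m; "grasp_force": force on a finger pad.
Only numpy, scipy, OpenCV 4.12 (cv2) and the standard library are available. Lean on these libraries where they do the work, as an engineer would, in place of code of your own. Each camera call takes 0.05 s, during which the arm holds its last target. There are 200 camera calls.

## Working session

There is one attempt and no reset: what is moved stays moved. The work goes in short steps, Python scripts to look and compute and a tool call to move; the robot and the scene stay as the last step left them, time stands still between calls to the robot, and variables do not carry over. Pictures are saved under pics/ and viewed, at most 10 in all, crops included, and the job is handed in when it is done.

Besides the shell and the picture viewer there is one more tool, called after "Request:" as name(argument=value, ...) on one line, values as JSON. step_arm: Moves the arm, as the interface text tells. Its arguments: {"type":"object","properties":{"rows":{"type":"array"},"squeeze":{"type":"number"}},"required":["rows"]}

```bash
mkdir -p pics; ls; python3 - <<'E'
from rig import ctrl
import cv2,json
for n in ["side","top"]:
    c=ctrl.camera(n); cv2.imwrite(f"pics/{n}0.png",c["frame"][:,:,::-1])
    print(n,{k:c[k] for k in c if k!="frame"})
print(ctrl.observe())
E
```

```text
pics
side {'fx': 389.5944380895528, 'fy': 389.5944380895528, 'cx': 256.2463245983291, 'cy': 195.57755503774268, 'rvec': array([ 0.64960228, -2.31044871,  1.48727034]), 'tvec': array([0.46489754, 0.30155754, 0.98030996])}
top {'fx': 356.8326251609141, 'fy': 356.8326251609141, 'cx': 254.4122925200699, 'cy': 189.90896813514567, 'rvec': array([ 2.17933296, -2.13043284,  0.09651484]), 'tvec': array([-0.03754201,  0.60718508,  1.30959663])}
{'clock': 0.1, 'joints': array([ 1.13441668,  0.4351475 ,  0.02499005,  1.57397802, -0.0115877 ,
        1.13404502, -0.07506231]), 'qd': array([ 4.24773842e-05, -8.82478623e-04,  1.26822292e-03, -3.05830214e-04,
        9.18920563e-04,  1.22900452e-03, -1.42863720e-03]), 'joint_torque': array([ 3.33356737e-03, -6.71757531e+01,  1.02819644e+00, -3.16901565e+01,
        1.57757825e-02,  7.25034712e-03,  5.79024163e-05]), 'tool_pos': array([ 0.20456045, -0.59012389,  0.24931911]), 'tool_rot': array([[ 9.44824254e-01,  3.27577106e-01, -6.06709791e-04],
       [ 3.27577634e-01, -9.44823374e-01,  1.29834817e-03],
       [-1.47924456e-04, -1.42545540e-03, -9.99998973e-01]]), 'wrist_force': array([-0.76749982, -0.15743799, -0.63399969]), 'moment': array([0.00982368, 0.01167726, 0.01135488]), 'grasp_force': 0.0, 'gripper_width': 0.08538957202435271}
```

View pics/side0.png

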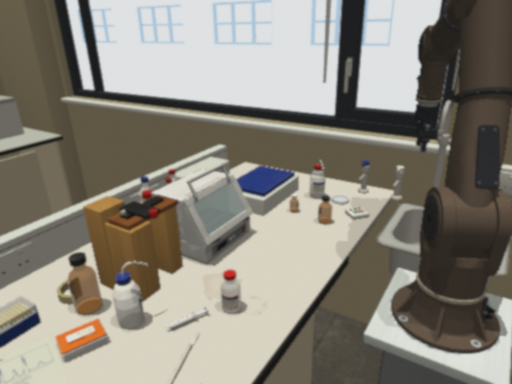

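View pics/top0.png

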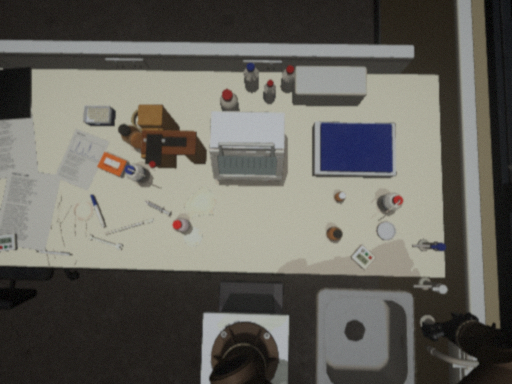

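The side view shows the cabinet around (205,215), the amber bottle at (294,204) and the black-cap bottle at (325,210). The top view shows the cabinet around (247,145), amber at (340,197), black-cap at (334,233), red-cap at (181,226) and wash_red at (391,203). I'll enlarge these areas to get exact pixels.

```bash
cat > h.py <<'E'
import numpy as np,cv2
from rig import ctrl
def cal(c):
    R=cv2.Rodrigues(c["rvec"])[0]; K=np.array([[c["fx"],0,c["cx"]],[0,c["fy"],c["cy"]],[0,0,1]]); return R,np.asarray(c["tvec"]),K
def ray(c,u,v):
    R,t,K=cal(c); d=R.T@np.linalg.solve(K,[u,v,1.]); return -R.T@t,d/np.linalg.norm(d)
def onz(c,u,v,z):
    o,d=ray(c,u,v); return o+d*(z-o[2])/d[2]
def proj(c,p): return cv2.projectPoints(np.array(p,float).reshape(-1,3),c["rvec"],c["tvec"],cal(c)[2],None)[0].reshape(-1,2)
def tri(c1,p1,c2,p2):
    o1,d1=ray(c1,*p1);o2,d2=ray(c2,*p2)
    s=np.linalg.lstsq(np.c_[d1,-d2],o2-o1,rcond=None)[0]; a=o1+d1*s[0];b=o2+d2*s[1]
    return (a+b)/2,np.linalg.norm(a-b)
def crop(c,name,x0,y0,w,h,k): cv2.imwrite(name,cv2.resize(c["frame"][y0:y0+h,x0:x0+w,::-1],None,fx=k,fy=k,interpolation=cv2.INTER_CUBIC))
E
python3 - <<'E'
from h import *
t=ctrl.camera("top");s=ctrl.camera("side")
a=np.zeros((600,800,3),np.uint8)
crop(t,"pics/a.png",200,100,100,90,6)
a[:540,:600]=cv2.imread("pics/a.png");cv2.imwrite("pics/a.png",a[:540,:600])
crop(s,"pics/b.png",140,150,200,120,4)
# bottles: brown/amber and white/red masks in top
for n,c in(("top",t),("side",s)):
    f=c["frame"];hsv=cv2.cvtColor(f,cv2.COLOR_RGB2HSV)
    for nm,(x0,y0,x1,y1) in {"top":{"amber":(328,185,352,207),"black":(322,222,346,246),"red":(168,212,196,240)},"side":{"amber":(284,192,306,216),"black":(314,194,336,226)}}[n].items():
        sub=hsv[y0:y1,x0:x1]; m=((sub[...,1]>80)).astype(np.uint8)
        ys,xs=np.nonzero(m);print(n,nm,xs.min()+x0,xs.max()+x0,ys.min()+y0,ys.max()+y0,xs.mean()+x0,ys.mean()+y0,m.sum())
crop(t,"pics/c1.png",322,182,60,60,6);crop(s,"pics/c2.png",280,185,60,60,6)
cv2.imwrite("pics/c.png",np.hstack([cv2.imread("pics/c1.png"),cv2.imread("pics/c2.png")]))
E
```

```text
top amber 335 341 193 200 337.3333333333333 197.21212121212122 33
top black 327 338 227 239 331.8 233.5263157894737 95
top red 172 181 220 229 176.69736842105263 224.39473684210526 76
side amber 290 296 199 211 293.3835616438356 205.02739726027397 73
side black 320 330 201 223 324.8857142857143 212.3190476190476 210
```

View pics/a.png

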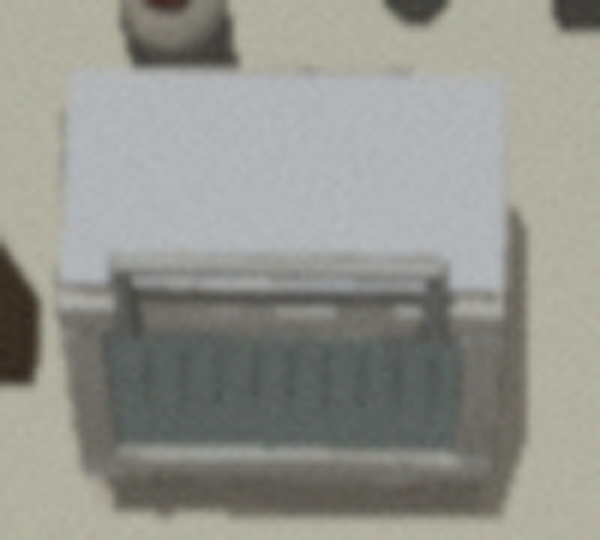

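View pics/b.png

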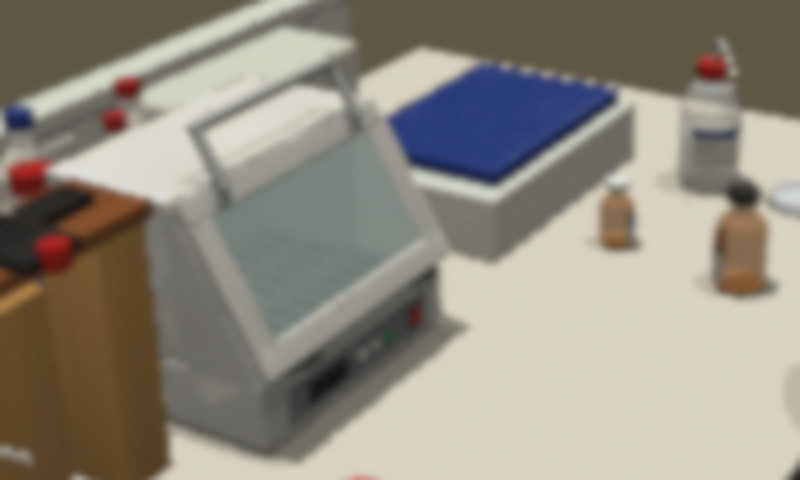

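View pics/c.png

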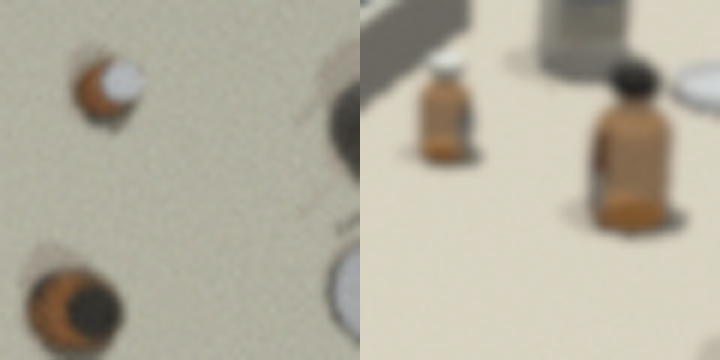

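Top view pixels: bar ends (218.3,143.3) and (274.1,144.3); roof corners (212.1,111.3), (283.4,112.9), (283.8,148.3), (209.9,147.6); amber cap (342,195.3). Side view pixels: bar ends about (187.7,182.1) and (224.2,166.7); amber cap centre about (294.2,195.5).

```bash
python3 - <<'E'
from h import *
np.set_printoptions(precision=4,suppress=True)
t=ctrl.camera("top");s=ctrl.camera("side")
print("bar onz",[onz(t,*p,.25) for p in((218.3,143.3),(274.1,144.3))], "tri",tri(t,(218.3,143.3),s,(187.7,182.1)),tri(t,(274.1,144.3),s,(224.2,166.7)))
P=[onz(t,*p,.203)[:2] for p in((212.1,111.3),(283.4,112.9),(283.8,148.3),(209.9,147.6))];print("roof",P,np.linalg.norm(P[0]-P[1]))
# side bottom corners of cabinet on bench: crop b (270,448) front left foot
print("front left foot",onz(s,270/4+140-.4,448/4+150-.4,0))
print("cap tri",tri(t,(342,195.3),s,(294.2,195.5)),onz(t,342,195.3,.07), "side base",onz(s,294,211,0))
# cap from mask
f=t["frame"].astype(int);print(cv2.cvtColor(t["frame"],cv2.COLOR_RGB2GRAY)[190:202,334:348])
for n,p,z in(("black",(337.3,233.5),.1),("redcap",(177.5,224.6),.11)):print(n,onz(t,*p,z))
g=cv2.cvtColor(t["frame"],cv2.COLOR_RGB2GRAY)
E
```

```text
bar onz [array([0.7317, 0.0908, 0.25  ]), array([ 0.7318, -0.0879,  0.25  ])] tri (array([0.7311, 0.0902, 0.2482]), np.float64(0.0024182256555872594)) (array([ 0.7313, -0.09  ,  0.2403]), np.float64(0.006586248898658616))
roof [array([0.8528, 0.1216]), array([ 0.8514, -0.1187]), array([ 0.7303, -0.1218]), array([0.7279, 0.1244])] 0.24028938276397147
front left foot [0.6617 0.1104 0.    ]
cap tri (array([ 0.591 , -0.3447,  0.0654]), np.float64(0.000954707724170582)) [ 0.591  -0.3435  0.07  ] side base [ 0.5886 -0.3422  0.    ]
[[160 159 153 155 153 154 158 166 172 173 174 171 177 174]
 [156 149 149 145 136 133 135 154 160 168 171 172 176 173]
 [153 148 134 124 116 112 134 154 167 172 168 174 172 173]
 [147 132 111 102 104 118 155 171 177 177 168 165 171 173]
 [137 113  92  96 107 138 169 180 179 180 176 170 171 174]
 [117  93  84  92 112 148 174 179 178 178 180 173 176 174]
 [103  83  84  93 111 144 168 179 179 177 177 173 170 174]
 [ 99  82  80  91 103 121 155 170 171 168 165 163 170 176]
 [113  84  77  82  90 106 124 142 146 142 143 153 168 173]
 [128  95  75  76  84  90  98 105 104 105 124 156 169 176]
 [150 116  83  77  78  78  84  87  89 108 147 167 173 175]
 [163 146 104  84  78  81  84  91 102 124 159 171 174 174]]
black [ 0.4529 -0.3199  0.1   ]
redcap [0.4706 0.2426 0.11  ]
```

Bar, roof and hinge figures agree: the hinge is at about x 0.651, y 0.001, yaw about 0, and the shut bar is at (0.7315, 0, 0.248). The amber bottle is at about (0.590, -0.344). Next I work out the move to above the bar.

```bash
cat >> h.py <<'E'
from scipy.spatial.transform import Rotation as Ro
def Rt(yaw):  # tool down, tool y at world angle yaw
    y=np.array([np.cos(yaw),np.sin(yaw),0]);z=np.array([0,0,-1.]);return np.c_[np.cross(y,z),y,z]
def d(p,yaw=0.):
    o=ctrl.observe();R=o["tool_rot"];v=R.T@(np.array(p)-o["tool_pos"]);r=Ro.from_matrix(R.T@Rt(yaw)).as_rotvec(degrees=True)
    print("t",round(o["clock"],2),"pos",o["tool_pos"].round(4),"w",round(o["gripper_width"],4),"F",o["wrist_force"].round(1),"gf",round(o["grasp_force"],1),"->",v.round(4),r.round(2))
E
python3 -c "
from h import *
d([.7315,0,.36])"
```

```text
t 0.3 pos [ 0.2047 -0.5904  0.2497] w 0.0855 F [-0.9 -0.9  0.5] gf 0.0 -> [ 0.6911 -0.3854 -0.1101] [-3.000e-02 -2.000e-02 -7.088e+01]
```

Request:
step_arm(rows=[[0.085,0.035,-0.02,-0.022,0,0,-7],[0.085,0.07,-0.039,-0.044,0,0,-14],[0.085,0.105,-0.058,-0.066,0,0,-21],[0.085,0.14,-0.078,-0.088,0,0,-28],[0.085,0.175,-0.098,-0.11,0,0,-35]])

```text
clock: 0.72
tool_pos: [0.327, -0.4526, 0.3513]
tool_rot: [[0.581, 0.814, -0.0], [0.814, -0.581, -0.0], [-0.0, 0.0, -1.0]]
wrist_force: [1.6, -0.4, 0.5]
gripper_width: 0.0852
grasp_force: 0.0
```

```bash
python3 -c "
from h import *
d([.7315,0,.36])"
```

```text
t 0.72 pos [ 0.327  -0.4526  0.3513] w 0.0852 F [ 1.6 -0.4  0.5] gf 0.0 -> [ 0.6034  0.066  -0.0089] [ 1.000e-02  2.000e-02 -3.555e+01]
```

Request:
step_arm(rows=[[0.085,0.04,0.004,0,0,0,-5],[0.085,0.08,0.008,0,0,0,-10],[0.085,0.12,0.012,0,0,0,-15],[0.085,0.16,0.016,0,0,0,-20],[0.085,0.2,0.02,0,0,0,-25]])

```text
clock: 1.13
tool_pos: [0.4605, -0.3022, 0.3505]
tool_rot: [[0.185, 0.983, 0.0], [0.983, -0.185, -0.0], [-0.0, 0.0, -1.0]]
wrist_force: [1.4, -0.6, 0.1]
gripper_width: 0.0854
grasp_force: 0.0
```

```bash
python3 -c "
from h import *
d([.7315,0,.36])"
```

```text
t 1.13 pos [ 0.4605 -0.3022  0.3505] w 0.0854 F [ 1.4 -0.6  0.1] gf 0.0 -> [ 0.347   0.2105 -0.0095] [  0.02   0.03 -10.65]
```

Request:
step_arm(rows=[[0.085,0.034,0.02,0,0,0,-2],[0.085,0.067,0.04,0,0,0,-4],[0.085,0.1,0.06,0,0,0,-6],[0.085,0.134,0.08,0,0,0,-8],[0.085,0.167,0.1,0,0,0,-9]])

```text
clock: 1.55
tool_pos: [0.5903, -0.157, 0.3503]
tool_rot: [[0.031, 1.0, 0.0], [1.0, -0.031, -0.0], [-0.0, 0.0, -1.0]]
wrist_force: [0.9, -0.5, -0.5]
gripper_width: 0.0852
grasp_force: 0.0
```

```bash
python3 -c "
from h import *
d([.7315,0,.36])"
```

```text
t 1.55 pos [ 0.5903 -0.157   0.3503] w 0.0852 F [ 0.9 -0.5 -0.5] gf 0.0 -> [ 0.1613  0.1363 -0.0097] [ 0.01  0.01 -1.78]
```

Request:
step_arm(rows=[[0.085,0.032,0.027,0,0,0,-0.5],[0.085,0.064,0.054,0,0,0,-1],[0.085,0.096,0.08,0,0,0,-1],[0.085,0.128,0.108,0,0,0,-1],[0.085,0.144,0.122,0,0,0,-1]])

```text
clock: 1.97
tool_pos: [0.7177, -0.0134, 0.3492]
tool_rot: [[0.011, 1.0, -0.001], [1.0, -0.011, 0.003], [0.003, -0.001, -1.0]]
wrist_force: [-1.1, 1.2, 0.1]
gripper_width: 0.0851
grasp_force: 0.0
```

Request:
step_arm(rows=[[0.085,0,0,0,0,0,0],[0.085,0,0,0,0,0,0],[0.085,0,0,0,0,0,0]])

```text
clock: 2.22
tool_pos: [0.7158, -0.0196, 0.3499]
tool_rot: [[0.016, 1.0, -0.001], [1.0, -0.016, -0.001], [-0.001, -0.001, -1.0]]
wrist_force: [-0.6, -0.8, 0.2]
gripper_width: 0.0854
grasp_force: 0.0
```

```bash
python3 -c "
from h import *
d([.7315,0,.25])
for n in('top','side'):
    c=ctrl.camera(n); print(n,proj(c,[.7315,0,.248])); crop(c,'pics/d_%s.png'%n,*((190,90,120,120) if n=='top' else (140,80,120,120)),4)
cv2.imwrite('pics/d.png',np.hstack([cv2.imread('pics/d_top.png')[:,:400],cv2.imread('pics/d_side.png')[:,:400]]))"
```

```text
t 2.22 pos [ 0.7158 -0.0196  0.3499] w 0.0854 F [-0.6 -0.8  0.2] gf 0.0 -> [0.0199 0.0154 0.0999] [-0.03  0.05 -0.92]
top [[246.62269804 144.03052943]]
side [[206.1626187  172.70799332]]
```

View pics/d.png

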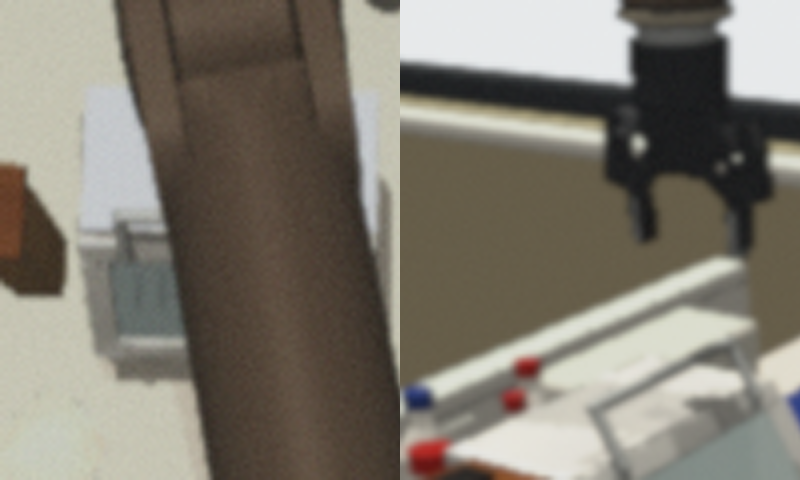

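The gripper hangs in line with and above the bar (side view, bar ends at (188,182) and (224,167)). Descending and pinching.

Request:
step_arm(rows=[[0.085,0.02,0.015,0.02,0,0,-1],[0.085,0.02,0.015,0.045,0,0,-1],[0.085,0.02,0.015,0.07,0,0,-1],[0.085,0.02,0.015,0.09,0,0,-1],[0.085,0.02,0.015,0.102,0,0,-1]])

```text
clock: 2.73
tool_pos: [0.73, -0.0009, 0.246]
tool_rot: [[-0.0, 1.0, -0.003], [1.0, 0.0, -0.001], [-0.001, -0.003, -1.0]]
wrist_force: [1.4, -0.6, 0.1]
gripper_width: 0.085
grasp_force: 0.0
```

Request:
step_arm(rows=[[0.085,0,0,0,0,0,0],[0.085,0,0,0,0,0,0],[0.03,0,0,0,0,0,0],[0.03,0,0,0,0,0,0],[0.03,0,0,0,0,0,0]], squeeze=20)

```text
clock: 3.15
tool_pos: [0.7319, 0.0011, 0.2498]
tool_rot: [[-0.002, 1.0, 0.002], [1.0, 0.002, 0.0], [0.0, 0.002, -1.0]]
wrist_force: [-0.6, -0.2, -0.1]
gripper_width: 0.0512
grasp_force: 0.0
```

Request:
step_arm(rows=[[0.01,0,0,0,0,0,0],[0.005,0,0,0,0,0,0],[0.005,0,0,0,0,0,0],[0.005,0,0,0,0,0,0],[0.005,0,0,0,0,0,0]])

```text
clock: 3.57
tool_pos: [0.7316, 0.0011, 0.2485]
tool_rot: [[-0.002, 1.0, 0.001], [1.0, 0.002, 0.0], [0.0, 0.001, -1.0]]
wrist_force: [1.5, -0.2, 1.4]
gripper_width: 0.0112
grasp_force: 20.3
```

```bash
python3 -c "
from h import *
d([.7315,0,.248])"
```

```text
t 3.57 pos [0.7316 0.0011 0.2485] w 0.0112 F [ 1.5 -0.2  1.4] gf 20.3 -> [-0.0011 -0.0001  0.0005] [ 0.05 -0.01  0.12]
```

```bash
python3 -c "
import numpy as np
r=.2002
f=lambda a:r*np.array([np.cos(np.radians(a)),-np.sin(np.radians(a))])
for k in range(6):
    a=66.3+20*k; print(k,[(f(a+4*i)-f(a)).round(4).tolist() for i in range(1,6)])"
```

```text
0 [[-0.013, -0.0052], [-0.0263, -0.0094], [-0.0399, -0.0127], [-0.0536, -0.0151], [-0.0676, -0.0165]]
1 [[-0.014, -0.0004], [-0.0279, 0.0001], [-0.0418, 0.0017], [-0.0556, 0.0042], [-0.0691, 0.0076]]
2 [[-0.0133, 0.0044], [-0.0262, 0.0097], [-0.0387, 0.0159], [-0.0508, 0.0229], [-0.0623, 0.0308]]
3 [[-0.011, 0.0087], [-0.0213, 0.0181], [-0.031, 0.0282], [-0.0399, 0.0389], [-0.048, 0.0503]]
4 [[-0.0073, 0.0119], [-0.0138, 0.0243], [-0.0195, 0.0371], [-0.0242, 0.0502], [-0.0279, 0.0637]]
5 [[-0.0028, 0.0137], [-0.0047, 0.0275], [-0.0056, 0.0415], [-0.0055, 0.0554], [-0.0045, 0.0694]]
```

Request:
step_arm(rows=[[0.005,0,-0.013,-0.005,0,0,0],[0.005,0,-0.026,-0.0095,0,0,0],[0.005,0,-0.04,-0.0125,0,0,0],[0.005,0,-0.0535,-0.015,0,0,0],[0.005,0,-0.0675,-0.0165,0,0,0]], squeeze=40)

```text
clock: 3.98
tool_pos: [0.6646, 0.001, 0.2663]
tool_rot: [[-0.002, 1.0, 0.004], [1.0, 0.002, 0.0], [0.0, 0.004, -1.0]]
wrist_force: [3.3, -1.0, 4.2]
gripper_width: 0.0108
grasp_force: 38.9
```

```bash
python3 -c "
from h import *
d([.664,0,.265])"
```

```text
t 3.98 pos [0.6646 0.001  0.2663] w 0.0108 F [ 3.3 -1.   4.2] gf 38.9 -> [-0.001  -0.0007  0.0013] [ 0.24 -0.02  0.11]
```

Going well with low forces. Continuing along the arc.

Request:
step_arm(rows=[[0.005,0,-0.014,-0.0005,0,0,0],[0.005,0,-0.028,0,0,0,0],[0.005,0,-0.042,0.0015,0,0,0],[0.005,0,-0.0555,0.004,0,0,0],[0.005,0,-0.069,0.0075,0,0,0]])

```text
clock: 4.4
tool_pos: [0.5949, 0.001, 0.2581]
tool_rot: [[-0.002, 1.0, 0.003], [1.0, 0.002, 0.0], [0.0, 0.003, -1.0]]
wrist_force: [1.5, 0.8, 0.5]
gripper_width: 0.0105
grasp_force: 41.2
```

Request:
step_arm(rows=[[0.005,0,-0.0135,0.0045,0,0,0],[0.005,0,-0.026,0.0095,0,0,0],[0.005,0,-0.0385,0.016,0,0,0],[0.005,0,-0.051,0.023,0,0,0],[0.005,0,-0.0625,0.031,0,0,0]])

```text
clock: 4.82
tool_pos: [0.5323, 0.0009, 0.2264]
tool_rot: [[-0.002, 1.0, 0.002], [1.0, 0.002, 0.0], [0.0, 0.002, -1.0]]
wrist_force: [3.8, 1.0, -4.0]
gripper_width: 0.0103
grasp_force: 41.1
```

```bash
python3 -c "
from h import *
d([.532,0,.226])"
```

```text
t 4.82 pos [0.5323 0.0009 0.2264] w 0.0103 F [ 3.8  1.  -4. ] gf 41.1 -> [-0.0009 -0.0003  0.0004] [ 0.12 -0.02  0.13]
```

Request:
step_arm(rows=[[0.005,0,-0.011,0.0085,0,0,0],[0.005,0,-0.0215,0.018,0,0,0],[0.005,0,-0.031,0.028,0,0,0],[0.005,0,-0.04,0.039,0,0,0],[0.005,0,-0.048,0.0505,0,0,0]])

```text
clock: 5.23
tool_pos: [0.4844, 0.0008, 0.1757]
tool_rot: [[-0.002, 1.0, 0.002], [1.0, 0.002, 0.0], [0.0, 0.002, -1.0]]
wrist_force: [-3.4, 0.8, 2.9]
gripper_width: 0.0106
grasp_force: 41.3
```

Request:
step_arm(rows=[[0.005,0,-0.007,0.012,0,0,0],[0.005,0,-0.014,0.0245,0,0,0],[0.005,0,-0.0195,0.037,0,0,0],[0.005,0,-0.024,0.05,0,0,0],[0.005,0,-0.028,0.0635,0,0,0]])

```text
clock: 5.65
tool_pos: [0.4569, 0.0008, 0.1121]
tool_rot: [[-0.002, 1.0, 0.002], [1.0, 0.002, 0.0], [0.0, 0.002, -1.0]]
wrist_force: [1.5, 0.2, -0.3]
gripper_width: 0.0105
grasp_force: 40.3
```

```bash
python3 -c "
from h import *
d([.456,0,.113])"
```

```text
t 5.65 pos [0.4569 0.0008 0.1121] w 0.0105 F [ 1.5  0.2 -0.3] gf 40.3 -> [-0.0008 -0.0009 -0.0009] [ 0.12 -0.02  0.13]
```

Request:
step_arm(rows=[[0.005,0,-0.003,0.0135,0,0,0],[0.005,0,-0.005,0.027,0,0,0],[0.005,0,-0.006,0.0415,0,0,0],[0.005,0,-0.006,0.055,0,0,0],[0.005,0,-0.005,0.0665,0,0,0]])

```text
clock: 6.07
tool_pos: [0.453, 0.0007, 0.0456]
tool_rot: [[-0.002, 1.0, 0.003], [1.0, 0.002, 0.001], [0.001, 0.003, -1.0]]
wrist_force: [-13.9, -1.3, 71.3]
gripper_width: 0.0102
grasp_force: 48.7
```

Request:
step_arm(rows=[[0.005,0,0,0.002,0,0,0],[0.005,0,0,0.003,0,0,0],[0.005,0,0,0.003,0,0,0]])

```text
clock: 6.32
tool_pos: [0.4529, 0.0007, 0.0443]
tool_rot: [[-0.002, 1.0, 0.003], [1.0, 0.002, -0.001], [-0.001, 0.003, -1.0]]
wrist_force: [-2.6, 0.3, 23.9]
gripper_width: 0.0105
grasp_force: 43.6
```

```bash
python3 -c "
from h import *
d([.452,0,.043])
c=ctrl.camera('side');crop(c,'pics/e.png',120,80,200,150,4)"
```

```text
t 6.32 pos [0.4529 0.0007 0.0443] w 0.0105 F [-2.6  0.3 23.9] gf 43.6 -> [-0.0007 -0.0009  0.0013] [0.19 0.03 0.14]
```

View pics/e.png

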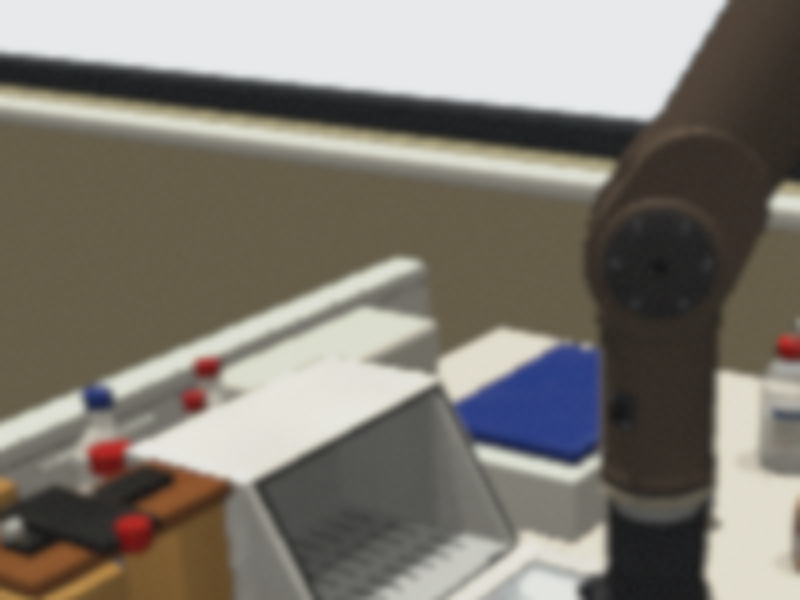

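The door is down against its stop: the side view shows the mouth open and the panel level beside the shelf at about (255,225). Releasing just enough to clear the door edge, then rising.

Request:
step_arm(rows=[[0.035,0,0,0,0,0,0],[0.035,0,0,0,0,0,0],[0.035,0,0,0,0,0,0],[0.035,0,0,-0.02,0,0,0],[0.035,0,0,-0.06,0,0,0]])

```text
clock: 6.78
tool_pos: [0.4485, 0.0002, 0.1002]
tool_rot: [[-0.002, 1.0, -0.008], [1.0, 0.003, 0.0], [0.0, -0.008, -1.0]]
wrist_force: [1.2, -1.1, -0.6]
gripper_width: 0.0352
grasp_force: 0.0
```

Request:
step_arm(rows=[[0.05,-0.02,0,-0.04,0,0,0],[0.05,-0.05,0,-0.08,0,0,0],[0.05,-0.08,0,-0.12,0,0,0],[0.05,-0.11,0,-0.15,0,0,0],[0.05,-0.14,0,-0.18,0,0,0]])

```text
clock: 7.2
tool_pos: [0.451, -0.1257, 0.2695]
tool_rot: [[-0.003, 1.0, 0.001], [1.0, 0.003, 0.0], [0.0, 0.001, -1.0]]
wrist_force: [2.0, -0.7, -0.1]
gripper_width: 0.0499
grasp_force: 0.0
```

```bash
cat >> h.py <<'E'
def Rtilt(psi,tilt,s=1):
    p,t=np.radians(psi),np.radians(tilt)
    z=np.array([np.sin(t)*np.cos(p),np.sin(t)*np.sin(p),-np.cos(t)]);y=s*np.array([-np.sin(p),np.cos(p),0]);return np.c_[np.cross(y,z),y,z]
def d2(p,R2):
    o=ctrl.observe();R=o["tool_rot"];v=R.T@(np.array(p)-o["tool_pos"]);r=Ro.from_matrix(R.T@R2).as_rotvec(degrees=True)
    print("t",round(o["clock"],2),"pos",o["tool_pos"].round(4),"w",round(o["gripper_width"],4),"F",o["wrist_force"].round(1),"gf",round(o["grasp_force"],1),"q",o["joints"].round(2),"->",v.round(4),r.round(2))
E
python3 - <<'E'
from h import *
R=Rtilt(-42,50); A=np.array([.590,-.344,.064])
for b in(.1,.004): print(A-b*R[:,2])
for s in(1,-1): d2(A-.1*R[:,2]+[0,0,.1],Rtilt(-42,50,s))
c=ctrl.camera("top");crop(c,"pics/f.png",190,90,180,150,4)
E
```

```text
[ 0.5330718  -0.29274162  0.12827876]
[ 0.58772287 -0.34194966  0.06657115]
t 7.2 pos [ 0.451  -0.1257  0.2695] w 0.0499 F [ 2.  -0.7 -0.1] gf 0.0 q [ 0.57  0.2  -0.48  1.88  0.1   1.08  0.05] -> [-0.1673  0.0815  0.0413] [-20.81 -46.98 -44.7 ]
t 7.2 pos [ 0.451  -0.1257  0.2695] w 0.0499 F [ 2.  -0.7 -0.1] gf 0.0 q [ 0.57  0.2  -0.48  1.88  0.1   1.08  0.05] -> [-0.1673  0.0815  0.0413] [-56.85  25.18 121.94]
```

View pics/f.png

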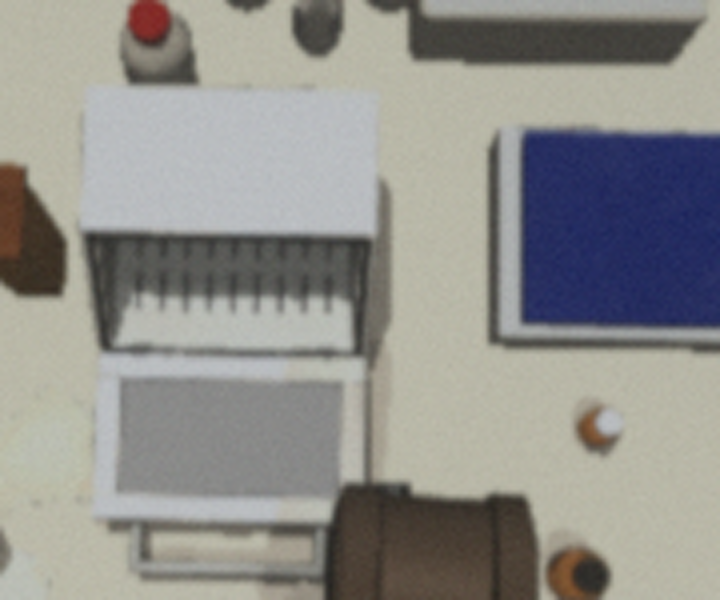

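The top view shows the door fully open, with the panel level from about row 178 to 220 and the bar at row 232. The amber bottle's cap is at about (342,195), unmoved. Tilting towards the bottle.

Request:
step_arm(rows=[[0.05,-0.016,0.008,-0.004,-2,-4.7,-4.5],[0.05,-0.032,0.016,-0.008,-4,-9.4,-9],[0.05,-0.048,0.024,-0.012,-6,-14.1,-13.5],[0.05,-0.064,0.032,-0.016,-8,-18.8,-18],[0.05,-0.08,0.04,-0.02,-10,-23.5,-22.5]])

```text
clock: 7.67
tool_pos: [0.4925, -0.2047, 0.2879]
tool_rot: [[-0.341, 0.907, 0.247], [0.84, 0.412, -0.354], [-0.423, 0.087, -0.902]]
wrist_force: [-0.3, -0.8, -0.3]
gripper_width: 0.0498
grasp_force: 0.0
```

```bash
python3 - <<'E'
from h import *
c=ctrl.camera("top");print("hinge",onz(c,247.6,177.6,.065),"bar open",onz(c,(232)/4+190-.4,573/4+90-.4,.043))
R=Rtilt(-42,50); A=np.array([.590,-.344,.064])
d2(A-.1*R[:,2]+[0,0,.1],R)
E
```

```text
hinge [0.64949391 0.00175813 0.065     ] bar open [ 0.44698518 -0.00263714  0.043     ]
t 7.72 pos [ 0.492  -0.2062  0.2876] w 0.0503 F [-1.1 -0.6 -0. ] gf 0.0 q [ 0.5   0.12 -0.47  2.02  0.58  0.82  0.09] -> [-0.061  -0.0039  0.0947] [-10.52 -23.18 -21.48]
```

Request:
step_arm(rows=[[0.05,-0.012,-0.001,0.019,-2,-4.5,-4.2],[0.05,-0.024,-0.001,0.037,-4,-9,-8.4],[0.05,-0.036,-0.002,0.056,-6,-13.5,-12.6],[0.05,-0.048,-0.003,0.075,-8,-18,-16.8],[0.05,-0.058,-0.003,0.092,-10,-22.5,-21]])

```text
clock: 8.13
tool_pos: [0.5231, -0.2791, 0.2406]
tool_rot: [[-0.45, 0.762, 0.465], [0.569, 0.646, -0.508], [-0.688, 0.036, -0.725]]
wrist_force: [0.5, -2.3, 0.8]
gripper_width: 0.0505
grasp_force: 0.0
```

Request:
step_arm(rows=[[0.05,0,0,0,0,0,0],[0.05,0,0,0,0,0,0]])

```text
clock: 8.3
tool_pos: [0.5225, -0.2791, 0.2404]
tool_rot: [[-0.45, 0.765, 0.461], [0.573, 0.643, -0.508], [-0.685, 0.036, -0.728]]
wrist_force: [-0.3, 0.7, -0.3]
gripper_width: 0.05
grasp_force: 0.0
```

```bash
python3 - <<'E'
from h import *
R=Rtilt(-42,50); A=np.array([.590,-.344,.064])
d2(A-.1*R[:,2],R)
c=ctrl.camera("top");s=ctrl.camera("side")
f=cv2.cvtColor(c["frame"],cv2.COLOR_RGB2GRAY);m=(f[185:207,330:356]>163).astype(np.uint8)
print(proj(c,A),proj(s,A))
crop(c,"pics/g1.png",290,160,100,100,4);crop(s,"pics/g2.png",260,130,100,100,4)
cv2.imwrite("pics/g.png",np.hstack([cv2.imread("pics/g1.png"),cv2.imread("pics/g2.png")]))
E
```

```text
t 8.3 pos [ 0.5225 -0.2791  0.2404] w 0.05 F [-0.3  0.7 -0.3] gf 0.0 q [ 0.44  0.2  -0.35  2.25  1.45  0.54 -0.44] -> [ 0.0642 -0.0047  0.0934] [-4.38 -6.59 -6.94]
[[341.78082838 195.7285932 ]] [[294.22235324 195.93738301]]
```

View pics/g.png

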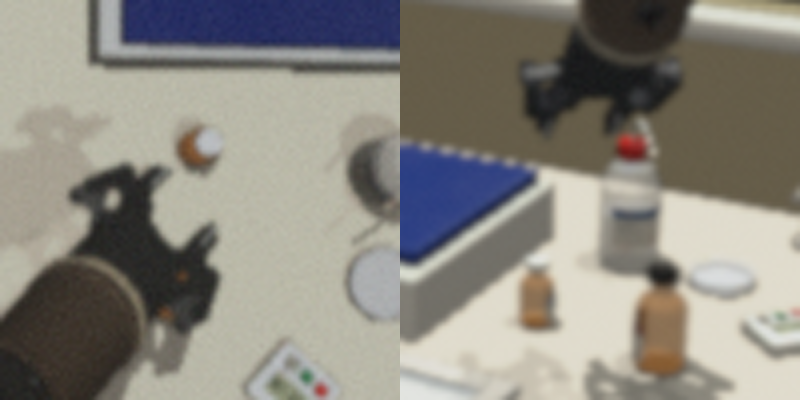

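The gripper is aimed at the amber bottle: its cap is at (342,195) from the top and (294,196) from the side, matching the predicted pixels. To stay clear of the black-cap bottle I'll turn a bit further (-48 deg) and come straight down.

```bash
python3 - <<'E'
from h import *
R=Rtilt(-48,50); A=np.array([.590,-.344,.064])
d2(A-.004*R[:,2]+[0,0,.1],R)
E
```

```text
t 8.4 pos [ 0.5237 -0.2785  0.242 ] w 0.0501 F [ 0.2 -0.4  0.1] gf 0.0 q [ 0.44  0.2  -0.35  2.24  1.44  0.54 -0.44] -> [-0.0133  0.0056  0.1167] [ 0.11 -6.59 -2.89]
```

Request:
step_arm(rows=[[0.06,-0.003,0.001,0.028,0,-1.6,-0.7],[0.06,-0.006,0.003,0.058,0,-3.3,-1.4],[0.06,-0.01,0.004,0.087,0,-5,-2.2],[0.06,-0.013,0.006,0.117,0,-6.6,-2.9],[0.06,-0.013,0.006,0.117,0,-6.6,-2.9]])

```text
clock: 8.82
tool_pos: [0.5889, -0.3441, 0.1618]
tool_rot: [[-0.432, 0.743, 0.511], [0.477, 0.669, -0.57], [-0.765, -0.002, -0.643]]
wrist_force: [-0.4, -0.4, -0.7]
gripper_width: 0.0599
grasp_force: 0.0
```

Request:
step_arm(rows=[[0.06,0,0,0,0,0,0],[0.06,0,0,0,0,0,0]])

```text
clock: 8.98
tool_pos: [0.5884, -0.3418, 0.1668]
tool_rot: [[-0.43, 0.741, 0.515], [0.476, 0.671, -0.569], [-0.767, 0.0, -0.641]]
wrist_force: [-0.2, 0.0, 0.0]
gripper_width: 0.0601
grasp_force: 0.0
```

```bash
python3 - <<'E'
from h import *
R=Rtilt(-48,50); A=np.array([.590,-.344,.064])
d2(A-.004*R[:,2],R)
E
```

```text
t 8.98 pos [ 0.5884 -0.3418  0.1668] w 0.0601 F [-0.2  0.   0. ] gf 0.0 q [ 0.47  0.47 -0.33  2.21  2.04  0.67 -0.91] -> [ 0.0771 -0.0003  0.0641] [0.12 0.1  0.09]
```

Request:
step_arm(rows=[[0.06,0.016,0,0.013,0,0,0],[0.06,0.032,0,0.026,0,0,0],[0.06,0.048,0,0.04,0,0,0],[0.06,0.064,0,0.053,0,0,0],[0.06,0.077,0,0.064,0,0,0]])

```text
clock: 9.4
tool_pos: [0.5884, -0.3418, 0.0674]
tool_rot: [[-0.429, 0.741, 0.516], [0.474, 0.672, -0.57], [-0.769, 0.0, -0.639]]
wrist_force: [-0.7, 0.2, -0.4]
gripper_width: 0.0603
grasp_force: 0.0
```

Request:
step_arm(rows=[[0.05,0,0,0,0,0,0],[0.04,0,0,0,0,0,0],[0.035,0,0,0,0,0,0],[0.03,0,0,0,0,0,0],[0.028,0,0,0,0,0,0]], squeeze=25)

```text
clock: 9.82
tool_pos: [0.5889, -0.3421, 0.068]
tool_rot: [[-0.43, 0.74, 0.517], [0.473, 0.672, -0.569], [-0.769, 0.0, -0.639]]
wrist_force: [0.5, 0.0, 1.4]
gripper_width: 0.0277
grasp_force: 0.2
```

```bash
python3 - <<'E'
from h import *
R=Rtilt(-48,50); A=np.array([.590,-.344,.064])
d2(A-.004*R[:,2],R)
c=ctrl.camera("top");s=ctrl.camera("side")
crop(c,"pics/i1.png",310,170,66,66,6);crop(s,"pics/i2.png",266,160,66,66,6)
cv2.imwrite("pics/i.png",np.hstack([cv2.imread("pics/i1.png"),cv2.imread("pics/i2.png")]))
E
```

```text
t 9.82 pos [ 0.5889 -0.3421  0.068 ] w 0.0277 F [0.5 0.  1.4] gf 0.2 q [ 0.5   0.7  -0.37  2.25  2.27  0.87 -1.15] -> [ 0.0017 -0.0005  0.0002] [0.2  0.27 0.15]
```

View pics/i.png

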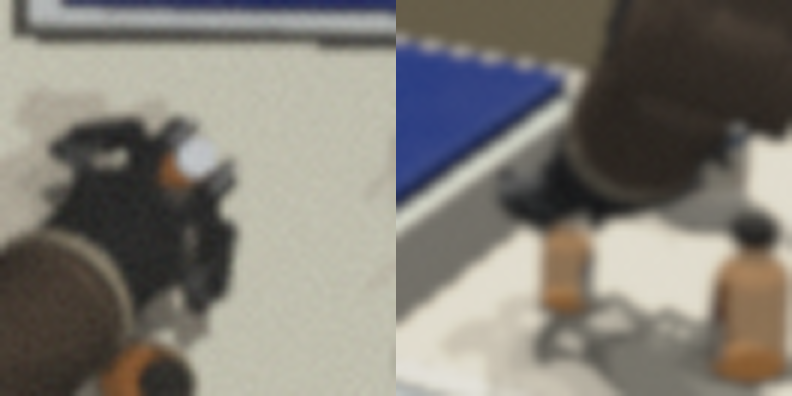

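The cap at (342,195) sits between the pads, the bottle is still upright, and the black-cap bottle is clear. Closing and lifting straight up.

Request:
step_arm(rows=[[0.022,0,0,0,0,0,0],[0.015,0,0,0,0,0,0],[0.015,0,0,0,0,0,0],[0.015,0,0,0,0,0,0]], squeeze=30)

```text
clock: 10.25
tool_pos: [0.5888, -0.3422, 0.0669]
tool_rot: [[-0.43, 0.74, 0.517], [0.473, 0.672, -0.569], [-0.769, -0.0, -0.639]]
wrist_force: [0.4, 1.0, 6.2]
gripper_width: 0.0238
grasp_force: 29.4
```

Request:
step_arm(rows=[[0.015,-0.005,0,-0.004,0,0,0],[0.015,-0.02,0,-0.0165,0,0,0],[0.015,-0.039,0,-0.033,0,0,0],[0.015,-0.062,0,-0.051,0,0,0],[0.015,-0.085,0,-0.071,0,0,0]])

```text
clock: 10.67
tool_pos: [0.5874, -0.3416, 0.1768]
tool_rot: [[-0.433, 0.74, 0.515], [0.476, 0.673, -0.567], [-0.766, -0.001, -0.643]]
wrist_force: [-0.4, -1.0, -0.7]
gripper_width: 0.0238
grasp_force: 29.5
```

```bash
python3 - <<'E'
from h import *
R=Rtilt(0,50)
d2([.56,-.1,.25],R)
E
```

```text
t 10.67 pos [ 0.5874 -0.3416  0.1768] w 0.0238 F [-0.4 -1.  -0.7] gf 29.5 q [ 0.46  0.45 -0.31  2.21  2.01  0.65 -0.88] -> [ 0.0707  0.1421 -0.1982] [-36.59  -0.04 -30.66]
```

Held (23.8 mm, 29 N). Swinging round to face the cabinet.

Request:
step_arm(rows=[[0.015,0.008,0.016,-0.024,-4,0,-3.4],[0.015,0.016,0.032,-0.048,-8,0,-6.8],[0.015,0.024,0.048,-0.07,-12.2,0,-10.2],[0.015,0.032,0.063,-0.09,-16.3,0,-13.6],[0.015,0.04,0.079,-0.11,-20.3,0,-17]])

```text
clock: 11.08
tool_pos: [0.5712, -0.2057, 0.2164]
tool_rot: [[-0.601, 0.358, 0.715], [0.229, 0.934, -0.276], [-0.766, -0.002, -0.643]]
wrist_force: [1.4, -0.0, -0.8]
gripper_width: 0.0236
grasp_force: 29.6
```

```bash
python3 - <<'E'
from h import *
R=Rtilt(0,50)
d2([.56,-.1,.25],R)
E
```

```text
t 11.08 pos [ 0.5712 -0.2057  0.2164] w 0.0236 F [ 1.4 -0.  -0.8] gf 29.6 q [ 0.6   0.28 -0.5   2.37  2.46  0.45 -0.99] -> [ 0.0051  0.0946 -0.0588] [-16.17  -0.03 -13.4 ]
```

Request:
step_arm(rows=[[0.015,0.006,0.03,-0.002,-4,0,-3.3],[0.015,0.012,0.06,-0.004,-8,0,-6.6],[0.015,0.018,0.09,-0.007,-12,0,-9.9],[0.015,0.024,0.12,-0.009,-15.5,0,-12.8],[0.015,0.03,0.145,-0.011,-15.5,0,-12.8]])

```text
clock: 11.5
tool_pos: [0.5988, -0.0647, 0.1996]
tool_rot: [[-0.642, 0.021, 0.766], [0.014, 1.0, -0.016], [-0.766, 0.0, -0.643]]
wrist_force: [2.0, -0.9, -1.1]
gripper_width: 0.0237
grasp_force: 29.7
```

Request:
step_arm(rows=[[0.015,0,0,0,0,0,0],[0.015,0,0,0,0,0,0]])

```text
clock: 11.67
tool_pos: [0.599, -0.0603, 0.1999]
tool_rot: [[-0.642, 0.017, 0.766], [0.012, 1.0, -0.013], [-0.766, 0.001, -0.643]]
wrist_force: [0.3, -0.4, -1.6]
gripper_width: 0.0239
grasp_force: 29.7
```

```bash
python3 - <<'E'
from h import *
R=Rtilt(0,50)
d2([.60,-.047,.145],R)
c=ctrl.camera("side");crop(c,"pics/j.png",180,100,120,120,5)
E
```

```text
t 11.67 pos [ 0.599  -0.0603  0.1999] w 0.0239 F [ 0.3 -0.4 -1.6] gf 29.7 q [ 0.56  0.34 -0.66  2.38  2.68  0.45 -1.04] -> [0.0416 0.0132 0.0358] [-0.72  0.01 -0.7 ]
```

View pics/j.png

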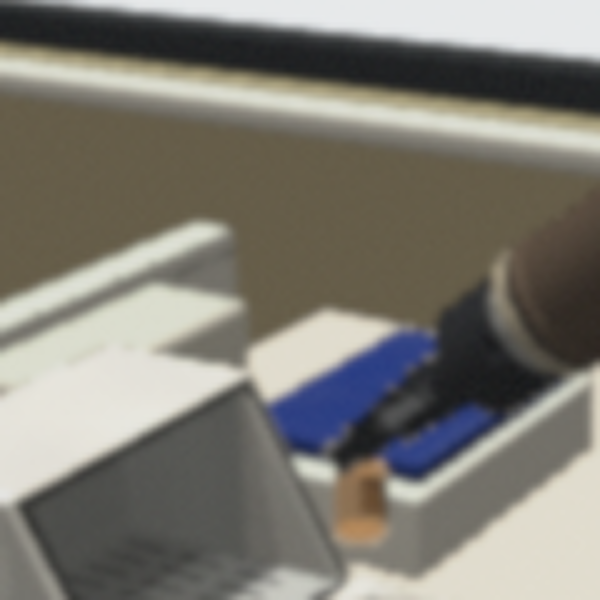

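The bottle hangs upright in the grip, at about (252,199) in front of the mouth. Lowering to entry height, then moving straight in.

Request:
step_arm(rows=[[0.015,0.01,0.004,0.009,0,0,0],[0.015,0.021,0.008,0.018,-0.7,0,-0.7],[0.015,0.031,0.012,0.027,-0.7,0,-0.7],[0.015,0.0415,0.013,0.036,-0.7,0,-0.7],[0.015,0.0415,0.013,0.036,-0.7,0,-0.7]])

```text
clock: 12.13
tool_pos: [0.5995, -0.0504, 0.1428]
tool_rot: [[-0.645, 0.005, 0.764], [0.003, 1.0, -0.004], [-0.764, 0.0, -0.645]]
wrist_force: [-1.0, 0.0, -0.5]
gripper_width: 0.024
grasp_force: 29.8
```

Request:
step_arm(rows=[[0.015,-0.011,0,0.013,0,0,0],[0.015,-0.022,0,0.026,0,0,0],[0.015,-0.033,0,0.039,0,0,0],[0.015,-0.042,0,0.05,0,0,0],[0.015,-0.042,0,0.05,0,0,0]])

```text
clock: 12.55
tool_pos: [0.6689, -0.0509, 0.1475]
tool_rot: [[-0.639, 0.006, 0.769], [0.003, 1.0, -0.005], [-0.769, -0.001, -0.639]]
wrist_force: [1.0, -0.7, -0.9]
gripper_width: 0.0242
grasp_force: 29.8
```

```bash
python3 - <<'E'
from h import *
R=Rtilt(0,50)
d2([.722,-.047,.145],R)
E
```

```text
t 12.55 pos [ 0.6689 -0.0509  0.1475] w 0.0242 F [ 1.  -0.7 -0.9] gf 29.8 q [ 0.46  0.54 -0.6   2.28  2.67  0.56 -0.98] -> [-0.032   0.0042  0.0424] [-0.28  0.29 -0.17]
```

Request:
step_arm(rows=[[0.015,-0.008,0.001,0.011,0,0,0],[0.015,-0.016,0.002,0.022,0,0,0],[0.015,-0.024,0.003,0.033,0,0,0],[0.015,-0.031,0.004,0.0425,0,0,0],[0.015,-0.031,0.004,0.0425,0,0,0]])

```text
clock: 12.97
tool_pos: [0.7199, -0.0464, 0.1432]
tool_rot: [[-0.64, 0.005, 0.768], [0.002, 1.0, -0.004], [-0.768, -0.001, -0.64]]
wrist_force: [0.4, 0.4, 0.0]
gripper_width: 0.024
grasp_force: 29.8
```

```bash
python3 - <<'E'
from h import *
R=Rtilt(0,50)
d2([.722,-.047,.1335],R)
c=ctrl.camera("side");t=ctrl.camera("top");crop(c,"pics/k1.png",190,150,66,80,6);crop(t,"pics/k2.png",215,125,66,80,6)
cv2.imwrite("pics/k.png",np.hstack([cv2.imread("pics/k1.png"),cv2.imread("pics/k2.png")]))
E
```

```text
t 12.97 pos [ 0.7199 -0.0464  0.1432] w 0.024 F [0.4 0.4 0. ] gf 29.8 q [ 0.4   0.59 -0.55  2.16  2.62  0.51 -0.92] -> [ 0.0061 -0.0006  0.0078] [-0.22  0.2  -0.14]
```

View pics/k.png

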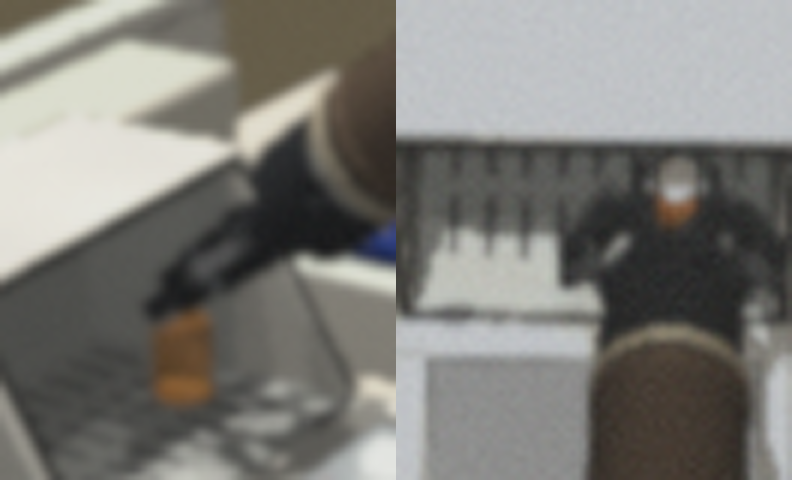

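The bottle is upright inside the mouth at about (220,210) in the side view, in the right half. By my count that makes 12 pictures viewed, over the limit of 10, so from here I'll use numbers only. Lowering until it touches.

Request:
step_arm(rows=[[0.015,0.002,0,0.0015,0,0,0],[0.015,0.004,0,0.003,0,0,0],[0.015,0.005,0,0.0045,0,0,0],[0.015,0.0065,0,0.0055,0,0,0],[0.015,0.0065,0,0.0055,0,0,0]])

```text
clock: 13.48
tool_pos: [0.7181, -0.0455, 0.1328]
tool_rot: [[-0.642, 0.003, 0.766], [0.002, 1.0, -0.003], [-0.766, -0.0, -0.642]]
wrist_force: [0.1, 0.7, -1.0]
gripper_width: 0.0242
grasp_force: 29.8
```

Request:
step_arm(rows=[[0.015,0.0005,0,0.0005,0,0,0],[0.015,0.001,0,0.001,0,0,0],[0.015,0.001,0,0.001,0,0,0]])

```text
clock: 13.73
tool_pos: [0.7189, -0.0454, 0.1322]
tool_rot: [[-0.641, 0.003, 0.767], [0.002, 1.0, -0.003], [-0.767, -0.001, -0.641]]
wrist_force: [-0.2, -0.1, -0.5]
gripper_width: 0.0239
grasp_force: 29.8
```

```bash
python3 - <<'E'
from h import *
d2([.722,-.047,.132],Rtilt(0,50))
E
```

```text
t 13.73 pos [ 0.7189 -0.0454  0.1322] w 0.0239 F [-0.2 -0.1 -0.5] gf 29.8 q [ 0.4   0.61 -0.55  2.17  2.63  0.53 -0.93] -> [-0.0018 -0.0016  0.0026] [-0.16  0.12 -0.09]
```

Request:
step_arm(rows=[[0.015,0.0005,0,0.0004,0,0,0],[0.015,0.0009,0,0.0008,0,0,0],[0.015,0.0009,0,0.0008,0,0,0]])

```text
clock: 13.98
tool_pos: [0.7196, -0.0453, 0.132]
tool_rot: [[-0.64, 0.003, 0.769], [0.001, 1.0, -0.003], [-0.769, -0.001, -0.64]]
wrist_force: [-1.2, 0.7, 4.7]
gripper_width: 0.0239
grasp_force: 29.8
```

Request:
step_arm(rows=[[0.015,0.0004,0,0.0003,0,0,0],[0.015,0.0004,0,0.0003,0,0,0]])

```text
clock: 14.15
tool_pos: [0.7198, -0.0452, 0.132]
tool_rot: [[-0.639, 0.003, 0.769], [0.001, 1.0, -0.003], [-0.769, -0.001, -0.639]]
wrist_force: [-1.5, 0.9, 7.1]
gripper_width: 0.0237
grasp_force: 29.9
```

Contact (7 N up) at shelf height. Releasing.

Request:
step_arm(rows=[[0.026,0,0,0,0,0,0],[0.03,0,0,0,0,0,0],[0.038,0,0,0,0,0,0],[0.045,0,0,0,0,0,0],[0.045,0,0,0,0,0,0]])

```text
clock: 14.57
tool_pos: [0.7186, -0.0456, 0.1302]
tool_rot: [[-0.642, 0.003, 0.767], [0.002, 1.0, -0.003], [-0.767, -0.001, -0.642]]
wrist_force: [0.2, 0.4, 0.0]
gripper_width: 0.0451
grasp_force: 0.0
```

Request:
step_arm(rows=[[0.045,0,0,-0.01,0,0,0],[0.045,0,0,-0.025,0,0,0],[0.045,0,0,-0.045,0,0,0],[0.045,0,0,-0.07,0,0,0],[0.045,0,0,-0.1,0,0,0]])

```text
clock: 14.98
tool_pos: [0.6409, -0.0451, 0.1946]
tool_rot: [[-0.642, 0.003, 0.766], [0.002, 1.0, -0.003], [-0.766, -0.0, -0.642]]
wrist_force: [0.6, 0.1, 1.6]
gripper_width: 0.0444
grasp_force: 0.0
```

Request:
step_arm(rows=[[0.045,-0.01,0,-0.02,0,0,0],[0.045,-0.03,0,-0.05,0,0,0],[0.045,-0.03,0,-0.05,0,0,0]])

```text
clock: 15.23
tool_pos: [0.6227, -0.0446, 0.2565]
tool_rot: [[-0.636, 0.003, 0.772], [-0.001, 1.0, -0.004], [-0.772, -0.004, -0.635]]
wrist_force: [0.6, -0.0, 0.2]
gripper_width: 0.0451
grasp_force: 0.0
```

```bash
python3 - <<'E'
from h import *
d2([.452,0,.25],Rt(0))
t=ctrl.camera("top");s=ctrl.camera("side")
for c,n,e in((t,"top",(.7229,-.0455,.135)),(s,"side",(.7229,-.0455,.087))):
    u,v=proj(c,e)[0].round().astype(int);hsv=cv2.cvtColor(c["frame"],cv2.COLOR_RGB2HSV)
    m=((hsv[...,1]>90)&(hsv[...,0]<22)).astype(np.uint8);m[:v-25]=0;m[v+26:]=0;m[:,:u-25]=0;m[:,u+26:]=0
    k,l,st,ce=cv2.connectedComponentsWithStats(m);print(n,(u,v),[(st[i].tolist(),ce[i].round(1).tolist()) for i in range(1,k) if st[i][4]>8])
print(proj(s,[[.7229,-.0455,.065],[.7229,-.0455,.108]]),proj(t,[[.7229,-.0455,.065],[.7229,-.0455,.108]]))
E
```

```text
t 15.23 pos [ 0.6227 -0.0446  0.2565] w 0.0451 F [ 0.6 -0.   0.2] gf 0.0 q [ 0.49  0.23 -0.59  2.29  2.56  0.28 -0.96] -> [ 0.1134  0.0442 -0.1279] [39.25 39.66 83.54]
top (np.int64(261), np.int64(154)) [([257, 157, 8, 6, 27], [260.4, 159.8])]
side (np.int64(220), np.int64(213)) [([215, 205, 11, 16, 136], [220.0, 212.3])]
[[220.25670427 218.69816786]
 [219.53207868 207.48556291]] [[260.84406991 158.26908512]
 [260.82719007 155.89417844]]
```

The amber bottle stands upright where it should: in the side view its body spans columns 215–225, rows 205–220, against predicted base and shoulder at 218.7 and 207.5. Back to tool-down above the bar.

Request:
step_arm(rows=[[0.045,0.008,0.003,-0.009,2.6,2.7,5.6],[0.045,0.016,0.006,-0.018,5.2,5.4,11.2],[0.045,0.024,0.009,-0.027,7.8,8.1,16.8],[0.045,0.032,0.012,-0.036,10.4,10.8,22.4],[0.045,0.04,0.015,-0.045,13,13.5,28]])

```text
clock: 15.75
tool_pos: [0.5792, -0.0372, 0.2474]
tool_rot: [[-0.695, 0.252, 0.674], [0.238, 0.964, -0.115], [-0.679, 0.081, -0.73]]
wrist_force: [-0.1, -0.2, 0.3]
gripper_width: 0.0448
grasp_force: 0.0
```

```bash
python3 -c "
from h import *
d2([.452,0,.25],Rt(0))"
```

```text
t 15.75 pos [ 0.5792 -0.0372  0.2474] w 0.0448 F [-0.1 -0.2  0.3] gf 0.0 q [ 0.04  0.13 -0.22  2.31  1.63  0.26 -0.42] -> [ 0.0955  0.004  -0.0919] [31.76 33.4  69.83]
```

Request:
step_arm(rows=[[0.045,0.008,0.001,-0.008,2.6,2.8,5.7],[0.045,0.016,0.002,-0.016,5.2,5.6,11.4],[0.045,0.024,0.003,-0.024,7.8,8.4,17.1],[0.045,0.032,0.004,-0.032,10.4,11.2,22.8],[0.045,0.04,0.004,-0.04,13,14,28.5]])

```text
clock: 16.17
tool_pos: [0.5236, -0.0182, 0.2489]
tool_rot: [[-0.641, 0.601, 0.477], [0.593, 0.783, -0.19], [-0.488, 0.162, -0.858]]
wrist_force: [0.4, -1.5, 0.4]
gripper_width: 0.0451
grasp_force: 0.0
```

```bash
python3 -c "
from h import *
d2([.452,0,.25],Rt(0))"
```

```text
t 16.17 pos [ 0.5236 -0.0182  0.2489] w 0.0451 F [ 0.4 -1.5  0.4] gf 0.0 q [-0.01  0.08 -0.28  2.21  0.73  0.53  0.  ] -> [ 0.0562 -0.0287 -0.0386] [21.89 23.19 48.75]
```

Request:
step_arm(rows=[[0.045,0.007,-0.004,-0.005,2.6,2.8,5.8],[0.045,0.014,-0.007,-0.01,5.2,5.6,11.6],[0.045,0.021,-0.011,-0.015,7.8,8.4,17.4],[0.045,0.028,-0.014,-0.02,10.4,11.2,23.2],[0.045,0.035,-0.018,-0.025,13,14,29]])

```text
clock: 16.58
tool_pos: [0.48, -0.0071, 0.2511]
tool_rot: [[-0.322, 0.93, 0.178], [0.929, 0.347, -0.13], [-0.182, 0.124, -0.975]]
wrist_force: [-0.6, 0.2, -0.0]
gripper_width: 0.0448
grasp_force: 0.0
```

```bash
python3 -c "
from h import *
d2([.452,0,.2],Rt(0))"
```

```text
t 16.58 pos [ 0.48   -0.0071  0.2511] w 0.0448 F [-0.6  0.2 -0. ] gf 0.0 q [ 0.03  0.13 -0.27  2.03  0.27  0.86 -0.06] -> [ 0.0249 -0.0299  0.0439] [ 8.9  9.2 19.7]
```

Request:
step_arm(rows=[[0.04,0.006,-0.008,0.01,2.5,2.6,5.5],[0.035,0.012,-0.015,0.02,5,5.2,11],[0.035,0.018,-0.022,0.03,7,7.3,15.6],[0.035,0.025,-0.03,0.044,7,7.3,15.6],[0.035,0.025,-0.03,0.044,7,7.3,15.6]])

```text
clock: 17.0
tool_pos: [0.45, -0.0016, 0.1972]
tool_rot: [[-0.074, 0.997, 0.031], [0.997, 0.075, -0.035], [-0.037, 0.029, -0.999]]
wrist_force: [-1.7, -0.1, -1.1]
gripper_width: 0.0352
grasp_force: 0.0
```

Request:
step_arm(rows=[[0.035,0,0,0,0,0,0],[0.035,0,0,0,0,0,0]])

```text
clock: 17.17
tool_pos: [0.4535, -0.0009, 0.201]
tool_rot: [[-0.076, 0.996, 0.04], [0.996, 0.077, -0.034], [-0.037, 0.037, -0.999]]
wrist_force: [1.2, -0.5, 0.6]
gripper_width: 0.035
grasp_force: 0.0
```

```bash
python3 -c "
from h import *
d2([.4525,0.001,.1],Rt(0))"
```

```text
t 17.17 pos [ 0.4535 -0.0009  0.201 ] w 0.035 F [ 1.2 -0.5  0.6] gf 0.0 q [ 0.06  0.21 -0.24  2.05  0.12  0.86 -0.18] -> [ 0.0057 -0.0045  0.1008] [2.2  2.04 4.37]
```

Request:
step_arm(rows=[[0.035,0.0015,-0.001,0.02,1.1,1,2.2],[0.035,0.003,-0.0025,0.045,2.2,2,4.4],[0.035,0.005,-0.0045,0.07,2.2,2,4.4],[0.035,0.0057,-0.0045,0.1,2.2,2,4.4],[0.035,0.0057,-0.0045,0.1,2.2,2,4.4]])

```text
clock: 17.58
tool_pos: [0.4507, 0.0008, 0.0976]
tool_rot: [[0.001, 1.0, -0.004], [1.0, -0.001, -0.001], [-0.001, -0.004, -1.0]]
wrist_force: [-1.4, 0.6, -0.5]
gripper_width: 0.0351
grasp_force: 0.0
```

Request:
step_arm(rows=[[0.035,0,0,0,0,0,0],[0.035,0,0,0,0,0,0]])

```text
clock: 17.75
tool_pos: [0.4536, 0.0012, 0.1023]
tool_rot: [[0.001, 1.0, 0.003], [1.0, -0.001, -0.0], [-0.0, 0.003, -1.0]]
wrist_force: [0.2, 0.1, 0.8]
gripper_width: 0.0351
grasp_force: 0.0
```

```bash
python3 -c "
from h import *
d2([.4525,0.001,.044],Rt(0))"
```

```text
t 17.75 pos [0.4536 0.0012 0.1023] w 0.0351 F [0.2 0.1 0.8] gf 0.0 q [ 0.05  0.37 -0.22  2.13  0.13  0.65 -0.26] -> [-0.0002 -0.0012  0.0582] [ 0.15  0.02 -0.06]
```

Request:
step_arm(rows=[[0.035,0,-0.001,0.015,0,0,0],[0.035,0,-0.001,0.03,0,0,0],[0.035,0,-0.001,0.043,0,0,0],[0.035,0,-0.001,0.053,0,0,0],[0.035,0,-0.001,0.058,0,0,0]])

```text
clock: 18.17
tool_pos: [0.4528, 0.001, 0.0437]
tool_rot: [[0.002, 1.0, 0.003], [1.0, -0.002, -0.0], [-0.0, 0.003, -1.0]]
wrist_force: [0.7, 0.4, -0.3]
gripper_width: 0.0348
grasp_force: 0.0
```

Request:
step_arm(rows=[[0.035,0,0,0,0,0,0],[0.02,0,0,0,0,0,0],[0.01,0,0,0,0,0,0],[0.005,0,0,0,0,0,0],[0.005,0,0,0,0,0,0]], squeeze=40)

```text
clock: 18.58
tool_pos: [0.4529, 0.001, 0.044]
tool_rot: [[0.002, 1.0, 0.004], [1.0, -0.002, -0.0], [-0.0, 0.004, -1.0]]
wrist_force: [0.3, -0.4, 8.0]
gripper_width: 0.0105
grasp_force: 39.1
```

Request:
step_arm(rows=[[0.005,0,0,0,0,0,0],[0.005,0,0,0,0,0,0]])

```text
clock: 18.75
tool_pos: [0.4529, 0.001, 0.044]
tool_rot: [[0.002, 1.0, 0.004], [1.0, -0.002, -0.0], [-0.0, 0.004, -1.0]]
wrist_force: [0.2, -0.2, 8.4]
gripper_width: 0.0106
grasp_force: 39.1
```

```bash
python3 -c "
from h import *
d2([.4525,0.001,.044],Rt(0))
r=.2002
f=lambda a:r*np.array([np.cos(np.radians(a)),-np.sin(np.radians(a))])
for k in range(6):
    a=186.3-20*k; print(k,[(f(a-4*i)-f(a)).round(4).tolist() for i in range(1,6)])"
```

```text
t 18.75 pos [0.4529 0.001  0.044 ] w 0.0106 F [ 0.2 -0.2  8.4] gf 39.1 q [ 0.02  0.47 -0.18  2.18  0.18  0.49 -0.3 ] -> [-0.     -0.0004 -0.    ] [ 0.21  0.01 -0.1 ]
0 [[-0.001, -0.0139], [-0.0011, -0.0279], [-0.0002, -0.0419], [0.0017, -0.0557], [0.0045, -0.0694]]
1 [[0.0038, -0.0135], [0.0085, -0.0266], [0.0141, -0.0394], [0.0206, -0.0518], [0.0279, -0.0637]]
2 [[0.0082, -0.0113], [0.0171, -0.0221], [0.0267, -0.0322], [0.0371, -0.0416], [0.048, -0.0503]]
3 [[0.0115, -0.0079], [0.0236, -0.0149], [0.0361, -0.0211], [0.0491, -0.0264], [0.0623, -0.0308]]
4 [[0.0135, -0.0035], [0.0273, -0.006], [0.0412, -0.0075], [0.0551, -0.008], [0.0691, -0.0076]]
5 [[0.0139, 0.0014], [0.0277, 0.0037], [0.0413, 0.0071], [0.0546, 0.0113], [0.0676, 0.0165]]
```

Bar pinched again at the same place. Raising the door along the arc.

Request:
step_arm(rows=[[0.005,0,-0.001,-0.014,0,0,0],[0.005,0,-0.001,-0.028,0,0,0],[0.005,0,0,-0.042,0,0,0],[0.005,0,0.0015,-0.0555,0,0,0],[0.005,0,0.0045,-0.0695,0,0,0]])

```text
clock: 19.17
tool_pos: [0.4568, 0.001, 0.1135]
tool_rot: [[0.002, 1.0, 0.003], [1.0, -0.002, -0.0], [-0.0, 0.003, -1.0]]
wrist_force: [6.2, -0.4, -6.9]
gripper_width: 0.0105
grasp_force: 39.1
```

Request:
step_arm(rows=[[0.005,0,0.004,-0.0135,0,0,0],[0.005,0,0.0085,-0.0265,0,0,0],[0.005,0,0.014,-0.0395,0,0,0],[0.005,0,0.0205,-0.052,0,0,0],[0.005,0,0.028,-0.0635,0,0,0]])

```text
clock: 19.58
tool_pos: [0.4825, 0.001, 0.1765]
tool_rot: [[0.002, 1.0, -0.002], [1.0, -0.002, -0.0], [-0.0, -0.002, -1.0]]
wrist_force: [-3.9, 1.7, -3.8]
gripper_width: 0.0104
grasp_force: 39.0
```

```bash
python3 -c "
from h import *
d2([.4843,0.001,.1755],Rt(0))"
```

```text
t 19.58 pos [0.4825 0.001  0.1765] w 0.0104 F [-3.9  1.7 -3.8] gf 39.0 q [ 0.07  0.3  -0.23  1.99  0.09  0.86 -0.21] -> [-0.      0.0018  0.001 ] [-0.1   0.02 -0.09]
```

Request:
step_arm(rows=[[0.005,0,0.008,-0.0115,0,0,0],[0.005,0,0.017,-0.022,0,0,0],[0.005,0,0.0265,-0.032,0,0,0],[0.005,0,0.037,-0.0415,0,0,0],[0.005,0,0.048,-0.0505,0,0,0]])

```text
clock: 20.0
tool_pos: [0.5264, 0.001, 0.227]
tool_rot: [[0.001, 1.0, -0.01], [1.0, -0.001, -0.001], [-0.001, -0.01, -1.0]]
wrist_force: [-14.9, 0.8, 9.6]
gripper_width: 0.0105
grasp_force: 39.2
```

Request:
step_arm(rows=[[0.005,0,0.0115,-0.008,0,0,0],[0.005,0,0.0235,-0.015,0,0,0],[0.005,0,0.036,-0.021,0,0,0],[0.005,0,0.049,-0.0265,0,0,0],[0.005,0,0.0625,-0.031,0,0,0]])

```text
clock: 20.42
tool_pos: [0.5942, 0.0011, 0.2605]
tool_rot: [[0.001, 1.0, 0.002], [1.0, -0.001, -0.0], [-0.0, 0.002, -1.0]]
wrist_force: [-7.1, 0.9, 15.6]
gripper_width: 0.0103
grasp_force: 42.5
```

```bash
python3 -c "
from h import *
d2([.5948,0.001,.257],Rt(0))"
```

```text
t 20.42 pos [0.5942 0.0011 0.2605] w 0.0103 F [-7.1  0.9 15.6] gf 42.5 q [ 0.06  0.39 -0.21  1.62  0.09  1.14 -0.17] -> [-0.0001  0.0006  0.0035] [ 0.12  0.01 -0.08]
```

Request:
step_arm(rows=[[0.005,0,0,0,0,0,0],[0.005,0,0,0,0,0,0]])

```text
clock: 20.58
tool_pos: [0.5953, 0.0012, 0.2608]
tool_rot: [[0.002, 1.0, 0.004], [1.0, -0.002, 0.0], [0.0, 0.004, -1.0]]
wrist_force: [-7.2, -0.7, 20.0]
gripper_width: 0.0103
grasp_force: 42.9
```

A small slip of about 3 mm in the pads is loading the tool by 20 N. I'll relieve it by taking the rest of the arc 2 mm higher and slower.

Request:
step_arm(rows=[[0.005,0,0.007,-0.004,0,0,0],[0.005,0,0.0135,-0.006,0,0,0],[0.005,0,0.0205,-0.0075,0,0,0],[0.005,0,0.0275,-0.0085,0,0,0],[0.005,0,0.0345,-0.0095,0,0,0]])

```text
clock: 21.0
tool_pos: [0.6297, 0.0011, 0.2675]
tool_rot: [[0.001, 1.0, 0.002], [1.0, -0.001, 0.0], [0.0, 0.002, -1.0]]
wrist_force: [-2.4, 1.9, 3.8]
gripper_width: 0.0104
grasp_force: 41.8
```

Request:
step_arm(rows=[[0.005,0,0.007,-0.0005,0,0,0],[0.005,0,0.014,-0.001,0,0,0],[0.005,0,0.021,-0.0005,0,0,0],[0.005,0,0.0275,-0.0005,0,0,0],[0.005,0,0.0345,0,0,0,0]])

```text
clock: 21.42
tool_pos: [0.6645, 0.0011, 0.2674]
tool_rot: [[0.001, 1.0, 0.002], [1.0, -0.001, 0.0], [0.0, 0.002, -1.0]]
wrist_force: [-2.6, 3.3, 6.6]
gripper_width: 0.0106
grasp_force: 43.0
```

```bash
python3 -c "
from h import *
d2([.7316,0.001,.2485],Rt(0))"
```

```text
t 21.42 pos [0.6645 0.0011 0.2674] w 0.0106 F [-2.6  3.3  6.6] gf 43.0 q [ 0.04  0.5  -0.19  1.43  0.1   1.22 -0.16] -> [-0.      0.067   0.0191] [ 0.13 -0.01 -0.08]
```

Request:
step_arm(rows=[[0.005,0,0.007,0.0005,0,0,0],[0.005,0,0.014,0.001,0,0,0],[0.005,0,0.021,0.002,0,0,0],[0.005,0,0.0275,0.0035,0,0,0],[0.005,0,0.0345,0.005,0,0,0]])

```text
clock: 21.83
tool_pos: [0.6987, 0.001, 0.2619]
tool_rot: [[0.001, 1.0, 0.001], [1.0, -0.001, 0.0], [0.0, 0.001, -1.0]]
wrist_force: [-1.8, 4.0, 4.8]
gripper_width: 0.0102
grasp_force: 43.0
```

Request:
step_arm(rows=[[0.005,0,0.007,0.0015,0,0,0],[0.005,0,0.0135,0.0035,0,0,0],[0.005,0,0.02,0.006,0,0,0],[0.005,0,0.0265,0.0085,0,0,0],[0.005,0,0.033,0.011,0,0,0]])

```text
clock: 22.25
tool_pos: [0.7317, 0.0008, 0.2509]
tool_rot: [[0.002, 1.0, 0.001], [1.0, -0.002, -0.0], [-0.0, 0.001, -1.0]]
wrist_force: [-1.7, 4.7, 0.4]
gripper_width: 0.0101
grasp_force: 42.6
```

Request:
step_arm(rows=[[0.005,0,0.001,0.0005,0,0,0],[0.005,0,0.0015,0.001,0,0,0],[0.005,0,0.0015,0.001,0,0,0]])

```text
clock: 22.5
tool_pos: [0.7324, 0.0008, 0.2506]
tool_rot: [[0.002, 1.0, 0.0], [1.0, -0.002, -0.0], [-0.0, 0.0, -1.0]]
wrist_force: [-4.9, 4.7, 7.8]
gripper_width: 0.0103
grasp_force: 43.4
```

```bash
python3 -c "
from h import *
d2([.7316,0.001,.2485],Rt(0))"
```

```text
t 22.5 pos [0.7324 0.0008 0.2506] w 0.0103 F [-4.9  4.7  7.8] gf 43.4 q [ 0.02  0.63 -0.17  1.25  0.11  1.27 -0.15] -> [ 0.0002 -0.0008  0.0021] [ 0.02  0.   -0.09]
```

The bar is back at its shut position with force building against the stop. Releasing and rising.

Request:
step_arm(rows=[[0.015,0,0,0,0,0,0],[0.03,0,0,0,0,0,0],[0.05,0,0,0,0,0,0],[0.05,0,0,0,0,0,0],[0.05,0,0,-0.02,0,0,0]])

```text
clock: 22.92
tool_pos: [0.7308, -0.0005, 0.2657]
tool_rot: [[0.002, 1.0, -0.006], [1.0, -0.002, -0.002], [-0.002, -0.006, -1.0]]
wrist_force: [-0.4, 0.4, -0.7]
gripper_width: 0.0502
grasp_force: 0.0
```

Request:
step_arm(rows=[[0.05,0,0,-0.03,0,0,0],[0.05,0,0,-0.06,0,0,0],[0.05,-0.03,-0.03,-0.08,0,0,0],[0.05,-0.06,-0.06,-0.08,0,0,0],[0.05,-0.09,-0.1,-0.08,0,0,0]])

```text
clock: 23.33
tool_pos: [0.6433, -0.0826, 0.351]
tool_rot: [[0.002, 1.0, 0.004], [1.0, -0.002, -0.002], [-0.002, 0.004, -1.0]]
wrist_force: [0.4, -1.3, 1.1]
gripper_width: 0.0501
grasp_force: 0.0
```

Request:
step_arm(rows=[[0.05,-0.04,-0.03,0,0,0,0],[0.05,-0.08,-0.06,0,0,0,0],[0.05,-0.12,-0.06,0,0,0,0],[0.05,-0.15,-0.06,0,0,0,0],[0.05,-0.15,-0.06,0,0,0,0]])

```text
clock: 23.75
tool_pos: [0.5797, -0.2422, 0.35]
tool_rot: [[0.015, 1.0, -0.0], [1.0, -0.015, -0.007], [-0.007, -0.0, -1.0]]
wrist_force: [-0.6, -1.2, -0.4]
gripper_width: 0.0501
grasp_force: 0.0
```

```bash
python3 - <<'E'
from h import *
d2([.6,-.2,.35],Rt(0))
s=ctrl.camera("side");t=ctrl.camera("top")
# bar rows in side view compared with start picture; amber colour through the glass
a=cv2.imread("pics/side0.png")[:,:,::-1];b=s["frame"]
x0,y0,w,h=184,160,50,30
dx=cv2.phaseCorrelate(*[cv2.cvtColor(np.ascontiguousarray(i[y0:y0+h,x0:x0+w]),cv2.COLOR_RGB2GRAY).astype(np.float32) for i in(a,b)]);print("shift",dx, "diff",np.abs(a[y0:y0+h,x0:x0+w].astype(int)-b[y0:y0+h,x0:x0+w]).mean())
df=b[195:230,200:245].astype(int)-a[195:230,200:245]; m=((df[...,0]-df[...,2])>12).astype(np.uint8)
k,l,st,ce=cv2.connectedComponentsWithStats(m);print([(st[i].tolist(),(ce[i]+[200,195]).round(1).tolist()) for i in range(1,k) if st[i][4]>8])
E
```

```text
t 23.75 pos [ 0.5797 -0.2422  0.35  ] w 0.0501 F [-0.6 -1.2 -0.4] gf 0.0 q [ 0.39  0.39 -0.12  1.4   0.05  1.36  0.25] -> [ 0.0425  0.0197 -0.0003] [-0.01  0.4  -0.84]
shift ((-0.02941091065613577, -0.011962064869916134), 0.9951592268943786) diff 4.764
[([15, 9, 11, 17, 165], [219.8, 212.2])]
```

The door's bar matches the starting picture to within 0.03 px, so the door is shut. The amber body shows upright through the glass at (219.8,212.2), exactly where it was placed. Handing in.

```bash
python3 -c "
from rig import ctrl
print(ctrl.close_job())"
```

```text
the job is handed in; nothing more can be done
None
```

The job is handed in at about 24 s: the door was opened and shut under guidance, and the amber bottle stands upright on the shelf in the right half; the verdict wasn't shown, I never saw the white bottle (hidden under the roof), and I viewed 12 pictures, over the limit of 10.

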